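# Clamp a square culture dish for counting

### The arm

A 6-joint arm with a two-finger parallel gripper is mounted at the origin on the work surface. World frame = base frame: x ahead of the robot, y to its left, z up, the work surface at z = 0. Lengths are in mm, angles in rad, forces in N, time in s.
With the tool pointing down it reaches from about 275 to 750 mm from the base axis. Payload 10.2 kg.
Tool frame: the origin (TCP) lies at the centre of the arm's flange, where the gripper is bolted on; the fingertips stand ctrl.tip_reach ahead of it and the grasp point (between the pads) lies 155 mm ahead of it (ctrl.tip_reach is the distance from the TCP to the fingertips, in mm); z points along the fingers, y is the direction in which the jaws open and shut (so a half turn about z gives the same grasp; the last joint's range is limited). The gripper opens to 85 mm and grips with 20 to 120 N. Pads are 22 mm wide; open, the fingers measure 114 mm over their backs; the gripper's body (76 mm by 85 mm) begins 54 mm behind the grasp point. The pads swing forward as they close: fully open they stand 13 mm farther back than shut.
Start: joints at [0.971, 0.313, 1.498, -0, 1.331, -0.223], TCP at [193.186, 488.172, 404.694] pointing down, gripper open.
Joint ranges: [-2.94, 2.94], [-0.97, 2.17], [0.19, 2.56], [-1.23, 4.37], [0.02, 3.11], [-2.88, 2.88]. Speed limits (rad/s): [2.39, 2.39, 3.01, 3.14, 3.14, 3.14].

### API

Orientations are given as a unit quaternion [w, x, y, z].
In Python, from rig import ctrl, viewer gives the robot as it stands.
- The arm moves only by the tool drive_tool, never from a script. Its argument "rows" is a list that holds one entry, the list of rows, each a list of 6 numbers: the shift along the world's x, y, z normalised to -1 to 1, where 1 is 0.1 m, then the turn, a rotation vector about the world's x, y, z normalised to -1 to 1, where 1 is 90 degrees. A call has 1 to 10 rows; each row is the pose to reach, as a shift and turn from the pose measured when the call began; what a row does not reach only later rows make up. A row lasts 1/8 s, in which the tool goes at most 62.5 mm and 10.7 degrees, less where a joint would pass 70% of its speed; a pose out of reach is approached as far as the arm can. A call with a number of a shift or a turn outside -1 to 1 is refused whole. A call with a gripper value outside its range is refused whole. "fingers" is the opening, from -1 (shut) to 1 (fully open), set as the call begins (left out, the last holds). The fingers move at their own pace and stop on an object; "force" is the grip in N (left out, the last holds). Time passes only in rows, so rows that repeat a pose let the fingers close. It gives the time, the measured TCP pose, the force and the opening at its end, in the units of the state.
- ctrl.sense(): the state, without advancing time (a new reading comes with each control period).
- viewer.capture(name): name is "scene" or "side" or "wrist"; returns the picture (400x640x3 uint8, red, green, blue); there is no depth.
- viewer.calibration(name): a dict with "mtx" (3x3 intrinsics, pixels), "extrinsics" (4x4, takes a point from camera to world coordinates). Camera axes: x right, y up, looking along -z (the intrinsics and any distortion apply to the point x, -y, -z); pixel columns grow to the right and rows downward; lengths in mm; the calibration is good to about 2 mm. A picture is of the moment at which its call begins: read the wrist's pose just before it. calibration takes no time and is no camera call; for the wrist camera it gives the pose at the moment of the call.
- ctrl.finish_job(): hands the job in, once; it reports no verdict.
The state is a dict: "time_s": time; "joints": joint angles; "dq": joint speeds; "tau": joint torques, N m; "eef_pos": TCP position; "ee_rot": TCP orientation; "force": force on the tool from outside, world axes, zero at the start; "wrist_torque": the same for the moment, N m; "grip_width": opening from 0.0 (shut) to 1.0 (fully open).
Only numpy, scipy, OpenCV 4.12 (cv2) and the standard library are available. Lean on these libraries where they do the work, as an engineer would, in place of code of your own. Each camera call takes 0.05 s, during which the arm holds its last target.

### The job

Push the square culture dish along the bench into the mouth of the dish clamp, and get it flush against both the back fence and the side fence with the clamp's sliding jaw pushed up against its other side, so that it is trapped. Only push and nudge with the fingers: keep the dish flat on the bench, never lift or tip it. Leave the stack of round dishes, the bottle and the pen alone, and finish with the hand clear.

Things in the scene. Friction and masses are not known exactly. Their poses are not given: they have to be found in the camera images.
- dish: Loose square lidded culture dish, clear plastic with cream agar inside, 100 x 100 mm and 16 mm high, about 0.11 kg (varies by a third), slides easily on the bench. Origin: centre of its underside, on the bench; x and y are parallel to its sides, z up.
- clamp: Fixed dish clamp: two aluminium bars on the bench, 20 mm high, 12 mm thick, no floor. Origin: inner corner where they meet, at bench level. x points away from the robot (within 0.25 rad), y left. Back fence: inner face on x = 0, from y = +12 to -220 mm. Side fence: inner face on y = 0, from x = 0 to -85 mm. The mouth opens to -x; the dish must arrive between side fence and jaw.
- home (a point): Where the centre of the dish's underside lies when the dish is home: clamp x = -50, y = -50 mm, at bench level. The dish's sides are then parallel to the clamp's x and y. A thin black card, flush with the bench and no obstacle, marks the spot. Axes as the clamp's.
- jaw_face (a point): Point on the clamping (+y) face of the steel sliding jaw, 10 mm above the bench, 50 mm in front (-x) of the back fence; axes as the clamp's. The jaw is a bar 12 mm thick (on the -y side of this point), from 2 to 82 mm in front of the fence, top at 20 mm. Its carriage, 32 x 32 mm, top at 30 mm, rides on the back fence. Pushed on its back (-y) face it slides with about 2 N and stays put.
- jaw (a joint): Travel of the jaw along the clamp's +y, in m: the clamping face is at clamp y = -0.165 + value. It starts between 0 and 0.03; 0.065 is the value at which it touches a dish that is home; end stop at 0.085.
- stack: Bystander: stack of four round dishes, 92 mm across, 64 mm high, to the right of the work. Origin: centre of its underside.
- bottle: Bystander: small bottle, 30 mm across, 85 mm high, to the left of the work. Origin: centre of its underside.
- pen: Bystander: marker pen lying on the bench to the right, 130 mm long, 14 mm thick. Origin: centre of its underside; x along the pen.

How it is judged (in metres and radians):
At the end, for the whole second after the job is handed in: The dish lies flat and still, its centre within 3.5 mm of the home position along both clamp axes (sides touching both fences), square to the clamp within 0.04 rad, and the jaw is up against it (joint above 0.0615, that is within 3.5 mm of touching a dish that is home) (x of dish in the frame of clamp between -0.0535 and -0.046 m and y of dish in the frame of clamp between -0.0535 and -0.046 m and (angle between the x axis of dish and the x axis of clamp, either way round below 0.04 rad or angle between the x axis of dish and the y axis of clamp, either way round below 0.04 rad) and value of joint jaw above 0.0615 m and height (world z) of dish below 0.003 m and angle between dish's own z axis and vertical below 0.03 rad and linear speed of dish below 0.01 m/s).
It fails at once if the dish is lifted (origin above 10 mm) or tipped (over 0.2 rad) (height (world z) of dish above 0.01 m or angle between dish's own z axis and vertical above 0.2 rad).
It fails at once if a bystander (stack, bottle, pen) is moved more than 20 mm or tipped (distance of any of stack, bottle, pen from where it was at the start of the episode above 0.02 m or angle between any of stack, bottle, pen's own z axis and vertical above 0.4 rad).
It also fails if it takes over 56 s, if anything falls off the work surface, if the arm or the gripper's body presses on something with over 40 N, if the wrist force passes 120 N, or if a joint passes its speed limit or range.

## Working session

There is one attempt and no reset: what is moved stays moved. The work goes in short steps, Python scripts to look and compute and a tool call to move; the robot and the scene stay as the last step left them, time stands still between calls to the robot, and variables do not carry over. Pictures are saved under pics/ and viewed, and the job is handed in when it is done.

Besides the shell and the picture viewer there is one more tool, called after "Call:" as name([rows], argument=value, ...), one row to a line, values as JSON. drive_tool: Moves the arm, as the interface text tells. Scaled input: -1 to 1 covers 0.1 m each way for a shift and 90 degrees each way for a turn. Its arguments: {"type":"object","properties":{"rows":{"type":"array","items":{"type":"array","items":{"type":"array","items":{"type":"number"}}}},"fingers":{"type":"number"},"force":{"type":"number"}},"required":["rows"]}

```bash
mkdir -p pics; ls; python3 - <<'E'
from rig import ctrl, viewer
import cv2,numpy as np
print(ctrl.sense(), ctrl.tip_reach)
for n in ["scene","side","wrist"]:
    c=viewer.calibration(n); print(n,np.round(c["mtx"],2).tolist(),np.round(c["extrinsics"],3).tolist(),c.keys())
    cv2.imwrite(f"pics/{n}0.png",viewer.capture(n)[:,:,::-1])
E
```

```text
pics
{'time_s': 0.0, 'joints': array([ 9.70644403e-01,  3.13455292e-01,  1.49845018e+00,  1.77542828e-05,
        1.33099854e+00, -2.23419617e-01]), 'dq': array([ 1.53146846e-05, -1.12663396e-03,  2.39130497e-04,  7.36134377e-04,
        5.35358095e-04,  1.19413180e-03]), 'tau': array([ 6.33785821e-04, -4.12259102e+01, -2.59737897e+01, -1.52649791e-04,
        4.10235618e-03,  1.26482138e-05]), 'eef_pos': array([193.13579291, 488.14161269, 404.12728861]), 'ee_rot': array([-2.70334792e-04,  1.87256236e-01,  9.82310884e-01, -5.97419637e-04]), 'force': array([-0.12979793,  0.05346888,  0.55599449]), 'wrist_torque': array([-0.0637518 , -0.02818225,  0.06102657]), 'grip_width': 1.0017322023843707} 173.4
scene [[475.83, 0.0, 323.9], [0.0, 475.83, 195.01], [0.0, 0.0, 1.0]] [[-0.453, -0.749, 0.483, 1177.266], [0.891, -0.375, 0.254, 320.023], [-0.009, 0.546, 0.838, 1150.625], [0.0, 0.0, 0.0, 1.0]] dict_keys(['mtx', 'extrinsics'])
side [[488.89, 0.0, 320.13], [0.0, 488.89, 194.15], [0.0, 0.0, 1.0]] [[0.805, 0.305, -0.508, -74.835], [-0.593, 0.411, -0.693, -891.455], [-0.002, 0.859, 0.512, 725.272], [0.0, 0.0, 0.0, 1.0]] dict_keys(['mtx', 'extrinsics'])
wrist [[354.67, 0.0, 320.58], [0.0, 354.67, 200.67], [0.0, 0.0, 1.0]] [[0.368, -0.893, -0.26, 126.644], [0.93, 0.353, 0.103, 515.135], [-0.0, -0.28, 0.96, 373.909], [0.0, 0.0, 0.0, 1.0]] dict_keys(['mtx', 'extrinsics'])
```

View pics/scene0.png

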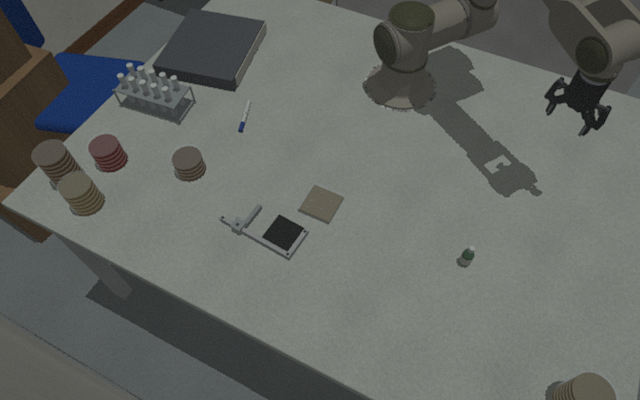

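View pics/side0.png

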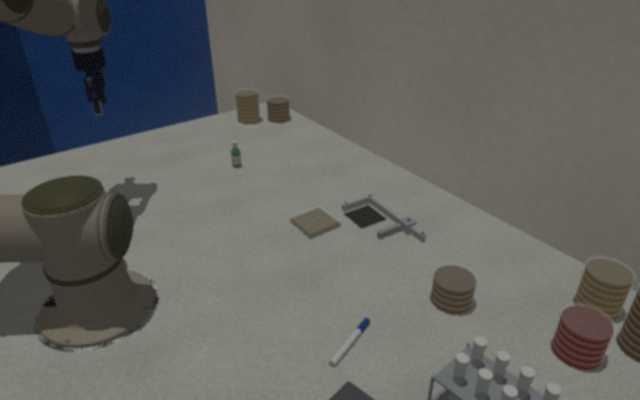

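View pics/wrist0.png

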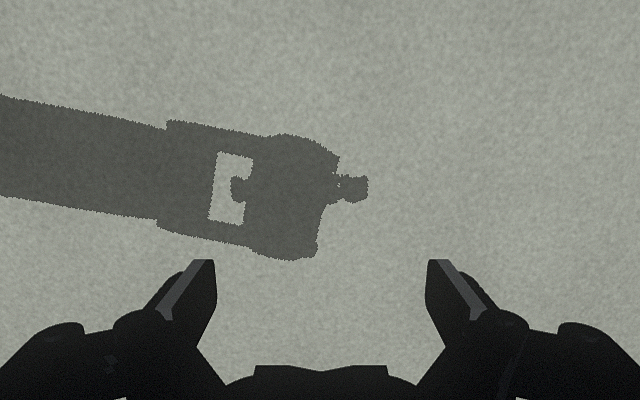

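The scene view shows the dish at about (321,204), the black home card at (284,233), the jaw at (250,218), the bottle at (467,257), the stack at (189,163) and the pen at (245,116). Next I'll get rough positions.

```bash
cat > h.py <<'E'
from rig import ctrl, viewer
import cv2,numpy as np
def ray(c,px,z):
    px=np.atleast_2d(np.asarray(px,float)); K=c["mtx"];T=c["extrinsics"]
    d=np.c_[(px[:,0]-K[0,2])/K[0,0],-(px[:,1]-K[1,2])/K[1,1],-np.ones(len(px))]@T[:3,:3].T
    o=T[:3,3]; s=(z-o[2])/d[:,2]
    return o+d*s[:,None]
def proj(c,P):
    P=np.atleast_2d(np.asarray(P,float)); T=c["extrinsics"];q=(P-T[:3,3])@T[:3,:3]
    K=c["mtx"]; return np.c_[K[0,0]*q[:,0]/-q[:,2]+K[0,2],K[1,1]*-q[:,1]/-q[:,2]+K[1,2]]
def shot(n,f=None):
    c=viewer.calibration(n); im=viewer.capture(n)[:,:,::-1].copy()
    if f: cv2.imwrite(f"pics/{f}.png",im)
    return c,im
def quad(mask):
    cs,_=cv2.findContours(mask.astype(np.uint8),cv2.RETR_EXTERNAL,cv2.CHAIN_APPROX_NONE)
    k=max(cs,key=cv2.contourArea); h=cv2.convexHull(k)
    for e in np.arange(.01,.2,.005):
        a=cv2.approxPolyDP(h,e*cv2.arcLength(h,True),True)
        if len(a)==4: break
    return k,a[:,0].astype(float)
E
python3 - <<'E'
from h import *
for n,roi in [("scene",(230,340,180,260)),("side",(280,430,190,245))]:
    c=viewer.calibration(n); im=cv2.imread(f"pics/{n}0.png")
    x0,x1,y0,y1=roi; s=im[y0:y1,x0:x1].astype(int)
    dark=s.max(2)<50; tan=(s[:,:,2]-s[:,:,0]>18)&(s.max(2)>60)
    for nm,m,z in [("card",dark,0),("dish",tan,16)]:
        k,a=quad(m); a+=[x0,y0]; P=ray(c,a,z)
        print(n,nm,m.sum(),a.tolist(),np.round(P[:,:2],1).tolist(),P.mean(0).round(1),np.linalg.norm(P-np.roll(P,1,0),axis=1).round(1))
    if n=="scene":
        for nm,p,z in [("bottle",(466,263),0),("stack",(189,178),0),("pen",[(240,131),(249,100)],0),("jaw",[(245,225),(259,208)],20),("sf",[(290,256),(308,235)],20),("bf end",(222,218),20)]:
            print(nm,ray(c,p,z).round(0).tolist())
    cv2.imwrite(f"pics/{n}0z.png",cv2.resize(im[170:270,200:360] if n=="scene" else im[180:260,270:440],None,fx=4.5,fy=4.5,interpolation=cv2.INTER_CUBIC))
E
```

```text
scene card 775 [[279.0, 215.0], [303.0, 228.0], [286.0, 250.0], [263.0, 237.0]] [[630.4, -110.9], [636.9, -30.8], [716.8, -39.6], [710.7, -115.2]] [673.7 -74.1   0. ] [80.4 80.4 80.4 75.8]Traceback (most recent call last):
  File "<stdin>", line 7, in <module>
  File "h.py", line 17, in quad
    k=max(cs,key=cv2.contourArea); h=cv2.convexHull(k)
ValueError: max() iterable argument is empty
```

```bash
python3 - <<'E'
from h import *
for n,roi in [("scene",(230,350,180,260)),("side",(280,430,190,245))]:
    c=viewer.calibration(n); im=cv2.imread(f"pics/{n}0.png")
    x0,x1,y0,y1=roi; s=cv2.GaussianBlur(im,(3,3),0)[y0:y1,x0:x1].astype(int)
    print(im[204,321] if n=="scene" else im[222,315], im[300,300])
    dark=s.max(2)<50; tan=(s[:,:,2]-s[:,:,0]>13)&(s.max(2)>60)
    for nm,m,z in [("card",dark,0),("dish",tan,16)]:
        k,a=quad(m); a+=[x0,y0]; P=ray(c,a,z)
        print(n,nm,m.sum(),a.tolist(),np.round(P[:,:2],1).tolist(),P.mean(0).round(1),np.linalg.norm(P-np.roll(P,1,0),axis=1).round(1))
    if n=="scene":
        for nm,p,z in [("bottle",(466,263),0),("stack",(189,178),0),("pen",[(240,131),(249,100)],0),("jaw",[(245,225),(259,208)],20),("sf",[(290,256),(308,235)],20),("bf end",(222,218),20)]:
            print(nm,ray(c,p,z).round(0).tolist())
    cv2.imwrite(f"pics/{n}0z.png",cv2.resize(im[170:270,200:360] if n=="scene" else im[180:260,270:440],None,fx=4.5,fy=4.5,interpolation=cv2.INTER_CUBIC))
E
```

```text
[82 92 96] [124 131 127]
scene card 727 [[279.0, 216.0], [302.0, 228.0], [287.0, 249.0], [264.0, 237.0]] [[633.3, -109.3], [638.1, -33.3], [713.0, -38.7], [709.5, -112.8]] [673.5 -73.5   0. ] [76.3 76.2 75.1 74.2]
scene dish 764 [[315.0, 186.0], [341.0, 197.0], [328.0, 220.0], [301.0, 209.0]] [[507.2, -60.6], [507.6, 22.8], [591.4, 23.6], [593.6, -59.7]] [549.9 -18.5  16. ] [86.4 83.4 83.8 83.3]
bottle [[537.0, 403.0, 0.0]]
stack [[640.0, -413.0, 0.0]]
pen [[417.0, -376.0, 0.0], [290.0, -422.0, 0.0]]
jaw [[709.0, -171.0, 20.0], [645.0, -165.0, 20.0]]
sf [[735.0, -15.0, 20.0], [659.0, -2.0, 20.0]]
bf end [[719.0, -239.0, 20.0]]
[80 95 99] [119 125 125]
side card 382 [[382.0, 218.0], [362.0, 226.0], [348.0, 214.0], [367.0, 207.0]] [[704.0, -109.6], [636.4, -106.5], [643.3, -40.3], [708.1, -44.1]] [673.  -75.1   0. ] [65.7 67.6 66.6 64.9]
side dish 747 [[338.0, 224.0], [310.0, 236.0], [292.0, 218.0], [319.0, 209.0]] [[577.1, -80.2], [488.8, -80.4], [497.5, 13.4], [580.2, 6.6]] [535.9 -35.1  16. ] [86.9 88.3 94.2 83. ]
```

View pics/scene0z.png

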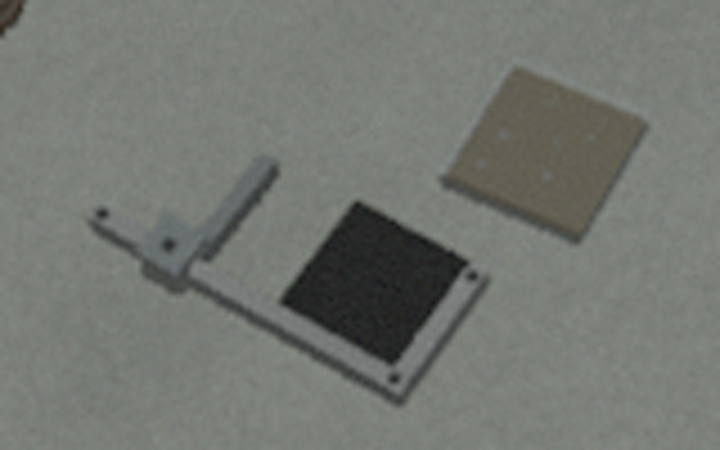

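The scene zoom shows the clamp's side fence on the left of the card and the jaw on the right. The dish sits in front of and overlapping the side fence line. My plan is:
1. Nudge the dish to -y.
2. Push it to +x against the back fence.
3. Push the jaw to +y.

First I'll bring the wrist camera over the work.

Call:
drive_tool([
  [[0.35,-0.5,0.0,0,0,0.06],[0.7,-1,0.05,0,0,0.12],[0.7,-1,0.05,0,0,0.19],[0.7,-1,0.05,0,0,0.19]],
], fingers=-0.2)

```text
time_s: 0.65
eef_pos: [263.4, 387.9, 409.3]
ee_rot: [-0.0, 0.04, 0.999, -0.0]
force: [-0.1, 0.0, 1.0]
grip_width: 0.4
```

Call:
drive_tool([
  [[0.35,-0.5,0.0,0,0,0],[0.7,-1,0.05,0,0,0],[0.7,-1,0.05,0,0,0]],
])

```text
time_s: 1.02
eef_pos: [335.0, 286.1, 414.3]
ee_rot: [0.0, 0.043, 0.999, -0.001]
force: [-0.5, 0.7, -0.1]
grip_width: 0.399
```

Call:
drive_tool([
  [[0.35,-0.5,0.0,0,0,0],[0.7,-1,0.05,0,0,0],[0.7,-1,0.05,0,0,0]],
])

```text
time_s: 1.4
eef_pos: [406.3, 184.7, 419.2]
ee_rot: [-0.0, 0.046, 0.999, -0.001]
force: [0.5, 0.2, 0.2]
grip_width: 0.398
```

Call:
drive_tool([
  [[0.35,-0.5,0.0,0,0,0],[0.7,-1,0.05,0,0,0],[0.7,-1,0.05,0,0,0]],
])

```text
time_s: 1.78
eef_pos: [477.6, 83.9, 423.7]
ee_rot: [-0.0, 0.048, 0.999, -0.001]
force: [-0.2, 0.5, 0.3]
grip_width: 0.4
```

Call:
drive_tool([
  [[0.35,-0.5,0.0,0,0,0],[0.6,-1,0.05,0,0,0],[0.6,-1,0.05,0,0,0]],
])

```text
time_s: 2.15
eef_pos: [538.5, -16.4, 428.1]
ee_rot: [-0.001, 0.049, 0.999, -0.001]
force: [0.7, 0.2, 0.9]
grip_width: 0.401
```

Call:
drive_tool([
  [[0.2,-0.3,0.1,0,0,0],[0.2,-0.4,0.2,0,0,0],[0.2,-0.4,0.2,0,0,0],[0.2,-0.4,0.2,0,0,0]],
])

```text
time_s: 2.65
eef_pos: [558.1, -54.9, 448.0]
ee_rot: [-0.001, 0.048, 0.999, -0.0]
force: [0.4, 0.5, -0.2]
grip_width: 0.398
```

```bash
python3 - <<'E'
from h import *
c,im=shot("wrist","w1"); np.save("w1.npy",c["extrinsics"]); print(c["extrinsics"].round(3).tolist(), ctrl.tip_reach)
E
```

```text
[[0.096, -0.956, -0.277, 486.893], [0.995, 0.093, 0.027, -47.116], [-0.0, -0.278, 0.96, 417.759], [0.0, 0.0, 0.0, 1.0]] 173.4
```

View pics/w1.png

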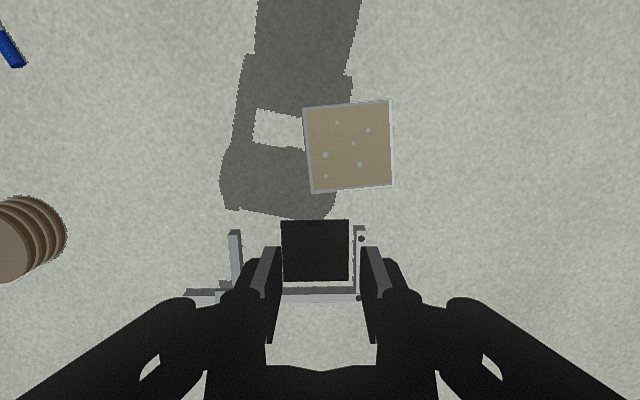

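The wrist view looks down with the robot at the top and +y to the right. The dish corners are about (303,107), (391,98), (394,186) and (312,193). The card spans (281..349, 220..282), and the jaw bar is at (235,262).

```bash
python3 - <<'E'
from h import *
c=viewer.calibration("wrist"); c["extrinsics"]=np.load("w1.npy"); im=cv2.imread("pics/w1.png")
# card
s=im.astype(int); dark=np.zeros(im.shape[:2],bool); R=(slice(212,290),slice(279,355)); dark[R]=(s.max(2)<40)[R]
k,a=quad(dark); P=ray(c,a,0); print("card",a.tolist(),P[:,:2].round(1).tolist(),P.mean(0).round(1),np.linalg.norm(P-np.roll(P,1,0),axis=1).round(1))
r=cv2.minAreaRect(ray(c,k[:,0],0)[:,:2].astype(np.float32)); print(r)
tan=np.zeros_like(dark); R=(slice(90,205),slice(290,405)); b=cv2.GaussianBlur(im,(3,3),0).astype(int)
tan[R]=(b[:,:,2]-b[:,:,0]>13)[R]
k,a=quad(tan)
for z in (0,3,10,16):
    r=cv2.minAreaRect(ray(c,k[:,0],z)[:,:2].astype(np.float32)); print("agar",z,r)
print("dish rim z16",ray(c,[(303,107),(391,98),(394,186),(312,193)],16)[:,:2].round(1).tolist())
print("pen tip",ray(c,(15,68),7).round(0), "stack",ray(c,(-10,230),64).round(0))
cv2.imwrite("pics/w1z.png",cv2.resize(im[90:310,180:410],None,fx=3,fy=2.7,interpolation=cv2.INTER_CUBIC)[:594])
E
```

```text
card [[348.0, 220.0], [347.0, 280.0], [284.0, 281.0], [281.0, 221.0]] [[635.7, -27.3], [718.6, -34.9], [712.1, -117.3], [628.9, -110.6]] [673.8 -72.5   0. ] [83.5 83.2 82.7 83.4]
((673.447998046875, -72.60226440429688), (84.63118743896484, 84.99197387695312), 85.69902801513672)
agar 0 ((545.731201171875, -19.37207794189453), (94.78042602539062, 94.63219451904297), 89.99388122558594)
agar 3 ((545.3086547851562, -19.57132339477539), (94.09981536865234, 93.95258331298828), 89.99393463134766)
agar 10 ((544.3228149414062, -20.03618621826172), (92.51165008544922, 92.36692810058594), 89.9939193725586)
agar 16 ((543.4777221679688, -20.434654235839844), (91.15039825439453, 91.00779724121094), 89.9939193725586)
dish rim z16 [[494.6, -67.3], [494.4, 29.0], [593.3, 28.4], [592.5, -67.6]]
pen tip [[ 424. -375.    7.]] stack [[ 587. -410.   64.]]
```

View pics/w1z.png

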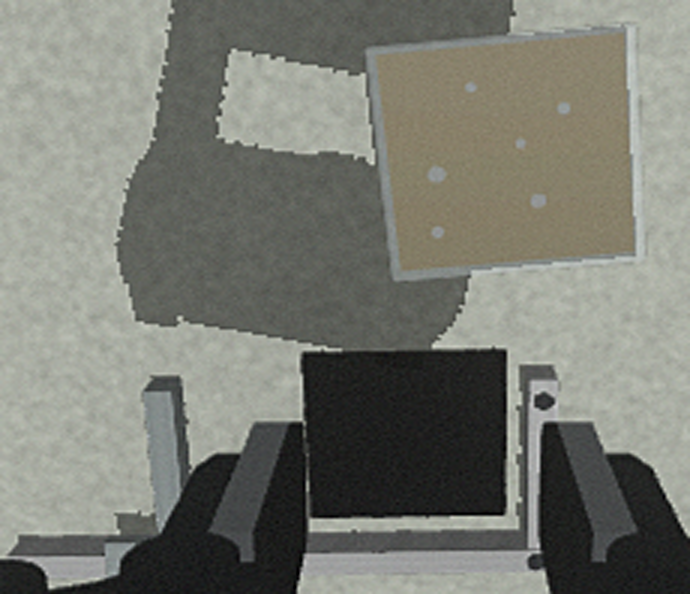

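Measured poses:

| Item | World position (mm) | Yaw (rad) | Check |
|---|---|---|---|
| Dish | (544,-19.5) | about 0 | Size 96–99 mm, as expected |
| Home card | (673.5,-72.6) | about -0.08 | 84 mm square |

Relative to home, the dish is at about (-133,+43) mm in clamp axes. I'll cross-check the fence and jaw from the same picture.

```bash
python3 - <<'E'
from h import *
c=viewer.calibration("wrist"); c["extrinsics"]=np.load("w1.npy")
y=-.08; M=np.array([[np.cos(y),np.sin(y)],[-np.sin(y),np.cos(y)]])
H=np.array([673.5,-72.6])
for nm,p in [("side fence inner top, z20",[(180+529/3,90+378/2.7),(180+527/3,90+545/2.7)]),("jaw face top z20",[(180+172/3,90+392/2.7),(180+180/3,90+490/2.7)]),("back fence inner top z20",[(180+305/3,90+551/2.7),(180+527/3,90+549/2.7)])]:
    P=ray(c,p,20)[:,:2]; print(nm,P.round(1).tolist(),"clamp", ((P-H)@M.T-50).round(1).tolist())
E
```

```text
side fence inner top, z20 [[642.1, -19.3], [725.1, -25.8]] clamp [[-85.5, 0.6], [-2.3, 0.7]]
jaw face top z20 [[635.0, -162.1], [683.0, -166.6]] clamp [[-81.2, -142.3], [-33.0, -142.9]]
back fence inner top z20 [[719.3, -119.2], [727.2, -26.0]] clamp [[-0.7, -92.8], [-0.2, 0.8]]
```

Call:
drive_tool([
  [[0,0.5,-0.2,0,0,0.01],[-0.07,1,-0.5,0,0,0.01],[-0.07,1,-0.5,0,0,0.01]],
], fingers=-1)

```text
time_s: 3.08
eef_pos: [550.0, 48.2, 395.8]
ee_rot: [-0.003, 0.038, 0.999, 0.0]
force: [-0.8, -1.6, -0.1]
grip_width: -0.004
```

Call:
drive_tool([
  [[0,0.2,-0.5,0,0,0],[0,0.3,-1,0,0,0],[0,0.3,-1,0,0,0]],
])

```text
time_s: 3.45
eef_pos: [549.4, 78.5, 293.6]
ee_rot: [-0.006, 0.038, 0.999, 0.0]
force: [-0.2, -1.0, 0.6]
grip_width: -0.002
```

The clamp checks out to about 1 mm: the side fence is at y = 0.7, the back fence at x = -0.5, and the jaw face at y = -142.5 (joint about 0.022). Now descending.

Call:
drive_tool([
  [[0,0,-0.5,0,0,0],[0,0,-1,0,0,0],[0,0,-1,0,0,0]],
])

```text
time_s: 3.82
eef_pos: [549.6, 77.9, 193.4]
ee_rot: [-0.008, 0.038, 0.999, 0.0]
force: [0.6, -0.4, -0.6]
grip_width: -0.0
```

Call:
drive_tool([
  [[0,0,-0.1,0,0,0],[0,0,-0.14,0,0,0],[0,0,-0.14,0,0,0]],
])

```text
time_s: 4.2
eef_pos: [549.8, 77.8, 180.3]
ee_rot: [-0.007, 0.038, 0.999, 0.0]
force: [0.4, -0.1, 0.4]
grip_width: -0.001
```

```bash
python3 - <<'E'
from h import *
c,im=shot("wrist","w2"); np.save("w2.npy",c["extrinsics"]);print(ctrl.sense()["eef_pos"],ctrl.tip_reach)
E
```

```text
[549.7832291   77.86987084 180.23330269] 173.4
```

View pics/w2.png

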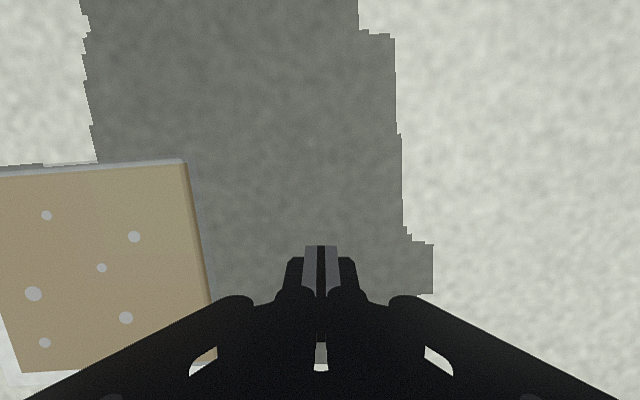

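The closed fingers stand to the left of the dish, with tips about 7 mm above the bench. Next I'll push towards -y along the clamp's axis.

Call:
drive_tool([
  [[0,-0.1,-0.01,0,0,0],[0,-0.2,-0.01,0,0,0],[-0.01,-0.28,-0.01,0,0,0],[-0.02,-0.33,-0.01,0,0,0],[-0.02,-0.38,-0.01,0,0,0],[-0.02,-0.43,-0.01,0,0,0],[-0.03,-0.48,-0.01,0,0,0],[-0.03,-0.53,-0.01,0,0,0],[-0.03,-0.56,-0.01,0,0,0],[-0.03,-0.58,-0.01,0,0,0]],
])

```text
time_s: 5.5
eef_pos: [546.8, 19.7, 179.2]
ee_rot: [-0.007, 0.038, 0.999, 0.0]
force: [0.0, 1.4, -1.7]
grip_width: -0.0
```

Call:
drive_tool([
  [[0,-0.04,0,0,0,0],[0,-0.08,0,0,0,0],[0,-0.12,0,0,0,0],[-0.01,-0.16,0,0,0,0],[-0.01,-0.2,0,0,0,0],[-0.01,-0.24,0,0,0,0],[-0.01,-0.26,0,0,0,0],[-0.01,-0.27,0,0,0,0]],
])

```text
time_s: 6.5
eef_pos: [545.8, -7.4, 179.2]
ee_rot: [-0.007, 0.038, 0.999, 0.0]
force: [0.2, 0.7, 0.3]
grip_width: -0.001
```

```bash
python3 - <<'E'
from h import *
c,im=shot("wrist","w3"); np.save("w3.npy",c["extrinsics"]);print(ctrl.sense()["eef_pos"],ctrl.sense()["force"])
shot("scene","s3")
E
```

```text
[545.80673297  -7.44725485 179.21943133] [-0.5564244   1.12702737  0.50403473]
```

View pics/w3.png

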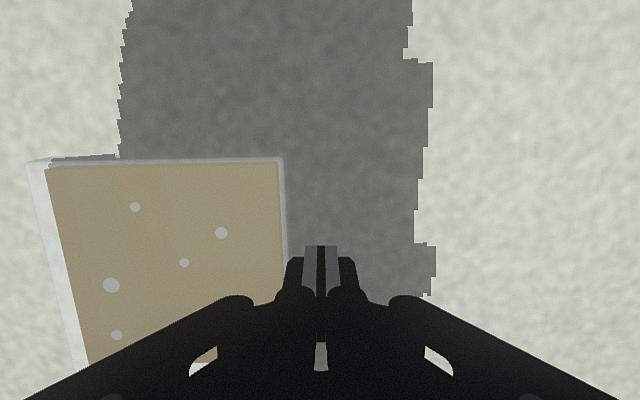

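The dish's left edge now lies along the finger back. Its near edge runs from about (30,162) to (284,157), so it is nearly square to the tool. I'll work out where it is.

```bash
python3 - <<'E'
from h import *
c=viewer.calibration("wrist"); c["extrinsics"]=np.load("w3.npy")
y=-.08; M=np.array([[np.cos(y),np.sin(y)],[-np.sin(y),np.cos(y)]]); H=np.array([673.5,-72.6])
P=ray(c,[(284,157),(29,162),(286,245)],16)[:,:2]; print(P.round(1).tolist(),((P-H)@M.T-50).round(1).tolist())
c,im=viewer.calibration("scene"),cv2.imread("pics/s3.png")
cv2.imwrite("pics/s3z.png",cv2.resize(im[160:270,200:360],None,fx=4.5,fy=4.5))
E
```

```text
[[492.8, -16.3], [487.3, -113.2], [528.5, -19.2]] [[-234.6, -8.3], [-232.4, -105.3], [-198.8, -8.4]]
```

View pics/s3z.png

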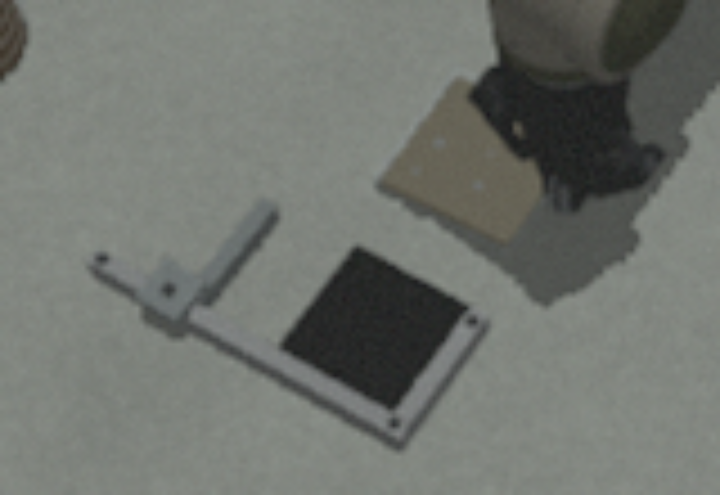

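The dish's left edge is at clamp y = -8 and its right edge at about -107. The jaw is at -142.5, so the lane is clear on both sides. The dish spans clamp x -234 to -134. I'll go round behind it with the fingers half open for a two-point push.

Call:
drive_tool([
  [[0,0.15,0,0,0,0],[0,0.15,0.5,0,0,0],[-0.2,0.1,0.5,0,0,0],[-0.7,-0.3,0.5,0,0,0],[-0.97,-0.55,0.5,0,0,0],[-0.97,-0.55,0.5,0,0,0]],
], fingers=-1)

```text
time_s: 7.35
eef_pos: [447.8, -62.7, 229.4]
ee_rot: [-0.007, 0.039, 0.999, 0.0]
force: [0.2, 0.8, -0.3]
grip_width: 0.002
```

Call:
drive_tool([
  [[0,0,0,0,0,0],[0,0,-0.3,0,0,0],[0,0,-0.52,0,0,0],[0,0,-0.52,0,0,0],[0,0,-0.52,0,0,0]],
], fingers=0.0)

```text
time_s: 7.98
eef_pos: [448.3, -62.3, 178.1]
ee_rot: [-0.007, 0.039, 0.999, -0.0]
force: [-0.1, -0.1, -0.1]
grip_width: 0.502
```

```bash
python3 - <<'E'
from h import *
c,im=shot("wrist","w4"); np.save("w4.npy",c["extrinsics"]);print(ctrl.sense()["eef_pos"],ctrl.sense()["force"])
E
```

```text
[448.28452595 -62.41689426 178.22013008] [ 1.14521785 -0.49984401  0.25194763]
```

View pics/w4.png

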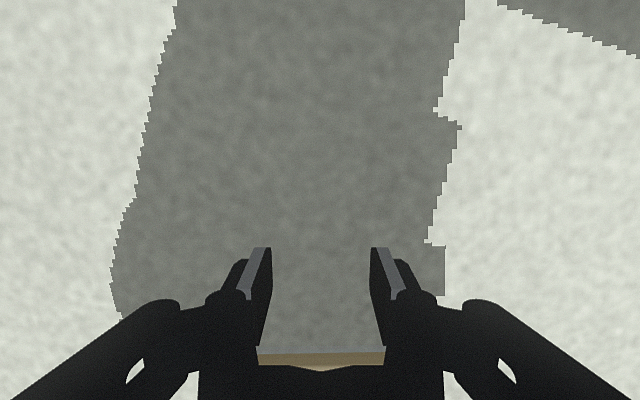

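The fingers straddle the centre line and the dish edge (row 355) is parallel to the tool. Pushing +x along the clamp axis.

Call:
drive_tool([
  [[0.1,-0.01,-0.02,0,0,0],[0.2,-0.02,-0.02,0,0,0],[0.26,-0.02,-0.02,0,0,0],[0.31,-0.02,-0.02,0,0,0],[0.37,-0.03,-0.02,0,0,0],[0.44,-0.04,-0.02,0,0,0],[0.51,-0.04,-0.02,0,0,0],[0.58,-0.05,-0.02,0,0,0],[0.65,-0.05,-0.02,0,0,0],[0.72,-0.06,-0.02,0,0,0]],
])

```text
time_s: 9.28
eef_pos: [520.7, -68.4, 176.2]
ee_rot: [-0.007, 0.039, 0.999, -0.0]
force: [-1.1, -0.2, -0.5]
grip_width: 0.501
```

Call:
drive_tool([
  [[0.07,-0.01,0,0,0,0],[0.14,-0.01,0,0,0,0],[0.21,-0.02,0,0,0,0],[0.28,-0.02,0,0,0,0],[0.35,-0.03,0,0,0,0],[0.42,-0.03,0,0,0,0],[0.48,-0.04,0,0,0,0],[0.54,-0.04,0,0,0,0],[0.57,-0.05,0,0,0,0],[0.58,-0.05,0,0,0,0]],
])

```text
time_s: 10.52
eef_pos: [578.9, -73.5, 176.2]
ee_rot: [-0.007, 0.039, 0.999, -0.0]
force: [-1.8, -0.5, 0.9]
grip_width: 0.502
```

```bash
python3 - <<'E'
from h import *
print(ctrl.sense()["eef_pos"],ctrl.sense()["force"])
_,im=shot("scene","s5")
cv2.imwrite("pics/s5z.png",cv2.resize(im[160:270,200:360],None,fx=4.5,fy=4.5))
_,im=shot("side","d5")
cv2.imwrite("pics/d5z.png",cv2.resize(im[170:260,270:440],None,fx=4.5,fy=4.5))
E
```

```text
[578.86424757 -73.48333789 176.20026669] [-1.83946994 -0.51501165  0.85728453]
```

View pics/s5z.png

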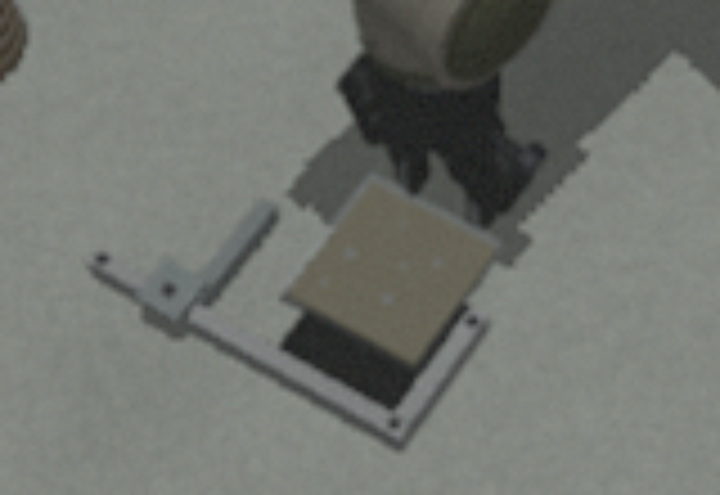

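View pics/d5z.png

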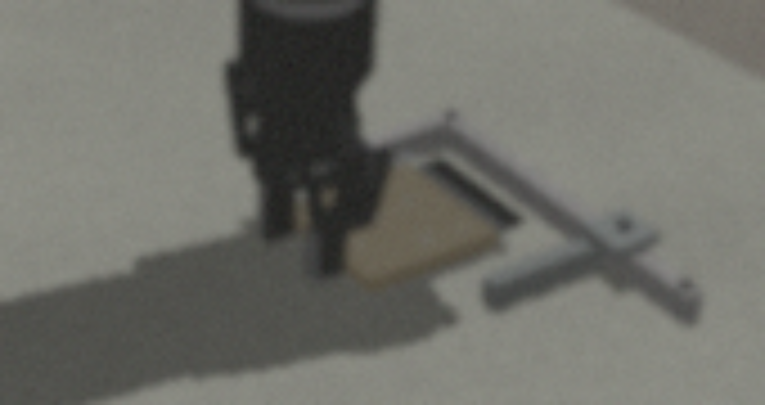

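The dish is inside the mouth between fence and jaw, square, with about 33 mm to go. I'll keep pushing gently to the back fence and watch the force.

Call:
drive_tool([
  [[0.05,0,0,0,0,0],[0.1,-0.01,0,0,0,0],[0.15,-0.01,0,0,0,0],[0.2,-0.02,0,0,0,0],[0.24,-0.02,0,0,0,0],[0.27,-0.02,0,0,0,0],[0.29,-0.02,0,0,0,0],[0.3,-0.02,0,0,0,0]],
])

```text
time_s: 11.62
eef_pos: [608.8, -75.4, 176.2]
ee_rot: [-0.007, 0.039, 0.999, -0.0]
force: [-0.6, -0.0, 2.4]
grip_width: 0.501
```

Call:
drive_tool([
  [[0.01,0,0,0,0,0],[0.02,0,0,0,0,0],[0.03,0,0,0,0,0]],
])

```text
time_s: 12.0
eef_pos: [611.9, -75.4, 176.2]
ee_rot: [-0.007, 0.039, 0.999, -0.0]
force: [-0.5, 0.3, 1.1]
grip_width: 0.5
```

Call:
drive_tool([
  [[0.01,0,0,0,0,0],[0.02,0,0,0,0,0],[0.02,0,0,0,0,0]],
])

```text
time_s: 12.38
eef_pos: [614.0, -75.4, 176.2]
ee_rot: [-0.006, 0.039, 0.999, -0.0]
force: [-0.4, -0.1, 0.7]
grip_width: 0.505
```

```bash
python3 - <<'E'
from h import *
print(ctrl.sense()["eef_pos"],ctrl.sense()["force"])
_,im=shot("scene","s6")
cv2.imwrite("pics/s6z.png",cv2.resize(im[160:270,200:360],None,fx=4.5,fy=4.5,interpolation=cv2.INTER_CUBIC))
E
```

```text
[613.96865772 -75.41239493 176.17195568] [-0.41550068 -0.13998407  0.73642716]
```

View pics/s6z.png

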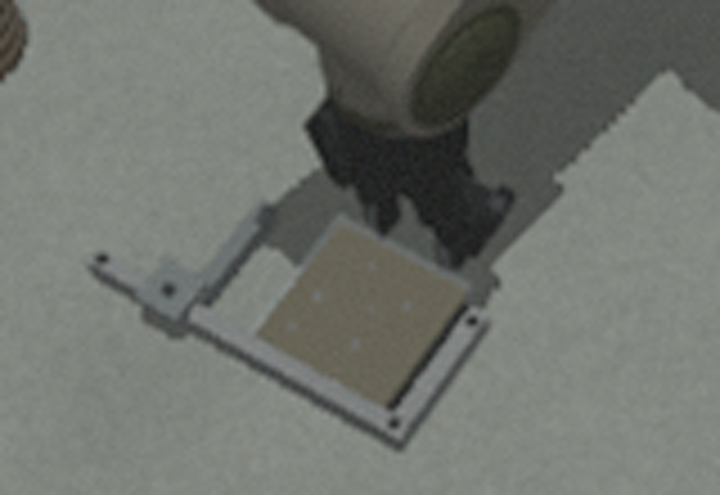

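Nearly at the back fence. I'll continue in small steps until the force rises.

Call:
drive_tool([
  [[0.01,0,0,0,0,0],[0.02,0,0,0,0,0],[0.02,0,0,0,0,0]],
])

```text
time_s: 12.8
eef_pos: [615.1, -75.4, 176.1]
ee_rot: [-0.009, 0.039, 0.999, 0.0]
force: [-11.8, -0.3, 8.2]
grip_width: 0.501
```

Call:
drive_tool([
  [[0.01,0,0,0,0,0],[0.02,0,0,0,0,0],[0.02,0,0,0,0,0]],
])

```text
time_s: 13.18
eef_pos: [616.0, -75.5, 176.2]
ee_rot: [-0.012, 0.039, 0.999, 0.0]
force: [-14.3, -0.8, 9.2]
grip_width: 0.506
```

The force rose to -14 N in x, so the dish is against the back fence. Backing off, lifting, and going round behind the jaw.

Call:
drive_tool([
  [[-0.1,0.01,0,0,0,0],[-0.2,0.02,0.02,0,0,0],[-0.2,0.02,0.4,0,0,0],[-0.2,0.02,0.6,0,0,0],[-0.1,-0.3,0.7,0,0,0],[0.1,-0.8,0.7,0,0,0],[0.1,-0.8,0.7,0,0,0]],
])

```text
time_s: 14.05
eef_pos: [626.1, -158.4, 246.2]
ee_rot: [-0.011, 0.04, 0.999, -0.0]
force: [-0.0, -0.7, -1.4]
grip_width: 0.5
```

Call:
drive_tool([
  [[0.2,-0.5,0,0,0,0],[0.32,-0.51,0,0,0,0],[0.32,-0.51,0,0,0,0],[0.32,-0.51,0,0,0,0]],
], fingers=-1)

```text
time_s: 14.55
eef_pos: [657.7, -208.4, 246.1]
ee_rot: [-0.011, 0.04, 0.999, -0.0]
force: [0.1, -0.5, 0.9]
grip_width: 0.005
```

```bash
python3 - <<'E'
from h import *
print(ctrl.sense()["eef_pos"],ctrl.sense()["force"],ctrl.sense()["ee_rot"])
c,im=shot("wrist","w7"); np.save("w7.npy",c["extrinsics"])
_,im=shot("scene","s7")
cv2.imwrite("pics/s7z.png",cv2.resize(im[160:270,200:360],None,fx=4.5,fy=4.5,interpolation=cv2.INTER_CUBIC))
E
```

```text
[ 657.72189817 -208.37031429  246.11154826] [ 0.12646222 -0.5298198   0.8702885 ] [-1.13752619e-02  3.99479716e-02  9.99137008e-01 -4.49149144e-05]
```

View pics/w7.png

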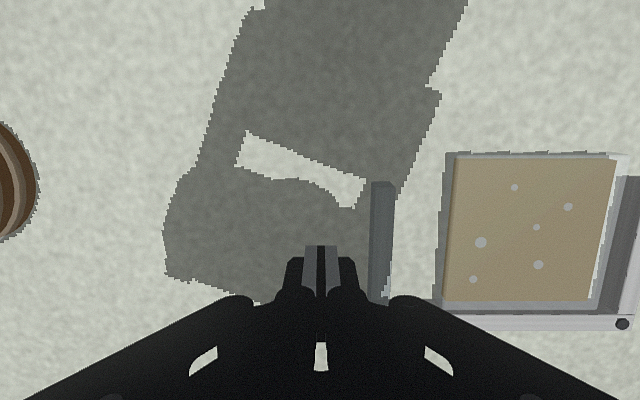

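View pics/s7z.png

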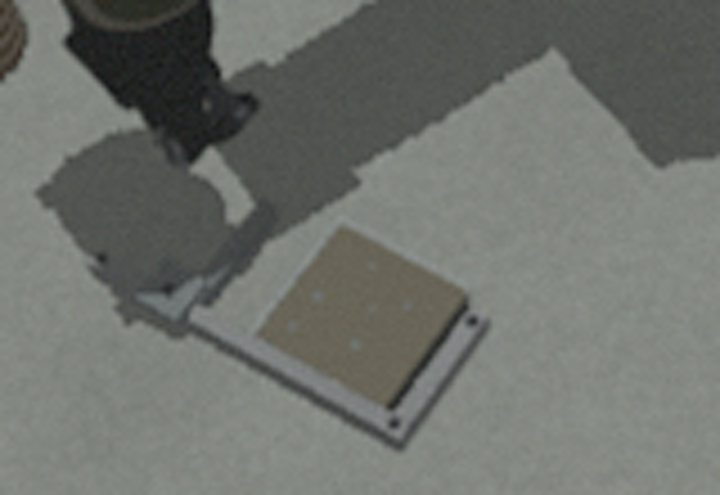

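The dish is against the back fence with about 8 mm of gap to the side fence. The closed fingers are to the right of the jaw bar (bar at column 382, fingertips at 320), with about 17 mm of clearance. Descending, then pushing the jaw +y.

Call:
drive_tool([
  [[0,0,-0.4,0,0,0],[0,0,-0.65,0,0,0],[0,0,-0.68,0,0,0],[0,0,-0.68,0,0,0]],
])

```text
time_s: 15.15
eef_pos: [658.0, -208.5, 179.5]
ee_rot: [-0.011, 0.04, 0.999, -0.0]
force: [0.1, 0.9, -0.4]
grip_width: -0.001
```

Call:
drive_tool([
  [[0,0.06,0,0,0,0],[0.01,0.12,0,0,0,0],[0.01,0.17,0,0,0,0],[0.02,0.22,0,0,0,0],[0.02,0.27,0,0,0,0],[0.03,0.32,0,0,0,0],[0.03,0.37,0,0,0,0],[0.03,0.42,0,0,0,0],[0.04,0.46,0,0,0,0],[0.04,0.48,0,0,0,0]],
])

```text
time_s: 16.4
eef_pos: [662.0, -160.2, 179.4]
ee_rot: [-0.011, 0.04, 0.999, -0.0]
force: [-1.5, -2.1, 0.8]
grip_width: -0.003
```

Call:
drive_tool([
  [[0,0.02,0,0,0,0],[0,0.04,0,0,0,0],[0,0.06,0,0,0,0],[0,0.08,0,0,0,0],[0.01,0.09,0,0,0,0],[0.01,0.1,0,0,0,0],[0.01,0.1,0,0,0,0]],
])

```text
time_s: 17.27
eef_pos: [662.9, -150.1, 179.3]
ee_rot: [-0.011, 0.04, 0.999, -0.0]
force: [-2.2, -1.5, 0.2]
grip_width: -0.006
```

Call:
drive_tool([
  [[0,0.01,0,0,0,0],[0,0.02,0,0,0,0],[0,0.02,0,0,0,0]],
])

```text
time_s: 17.65
eef_pos: [662.9, -148.3, 179.3]
ee_rot: [-0.011, 0.04, 0.999, -0.0]
force: [-0.5, -4.0, 0.4]
grip_width: -0.001
```

Call:
drive_tool([
  [[0,0.01,0,0,0,0],[0,0.02,0,0,0,0],[0,0.02,0,0,0,0]],
])

```text
time_s: 18.02
eef_pos: [662.8, -147.6, 179.4]
ee_rot: [-0.011, 0.04, 0.999, -0.002]
force: [-1.3, -10.3, -0.4]
grip_width: -0.002
```

Call:
drive_tool([
  [[0,0.01,0,0,0,0],[0,0.01,0,0,0,0]],
])

```text
time_s: 18.27
eef_pos: [662.8, -147.4, 179.4]
ee_rot: [-0.01, 0.04, 0.999, -0.003]
force: [-0.7, -8.4, -0.3]
grip_width: 0.003
```

```bash
python3 - <<'E'
from h import *
print(ctrl.sense()["eef_pos"],ctrl.sense()["force"],ctrl.sense()["ee_rot"])
_,im=shot("scene","s8")
cv2.imwrite("pics/s8z.png",cv2.resize(im[160:270,200:360],None,fx=4.5,fy=4.5,interpolation=cv2.INTER_CUBIC))
E
```

```text
[ 662.76280975 -147.44944271  179.4294462 ] [-0.66779222 -8.44554788 -0.3097444 ] [-0.01039237  0.04025121  0.99913224 -0.00256838]
```

View pics/s8z.png

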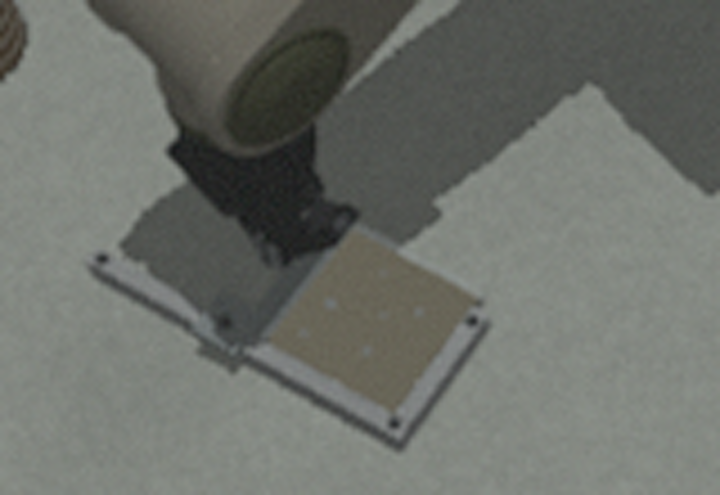

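The dish is flush with the side fence and the jaw is against its right side; the force rose to about 10 N. I'll back off and check with the wrist camera from above.

Call:
drive_tool([
  [[-0.01,-0.1,0,0,0,0],[-0.01,-0.2,0.05,0,0,0],[-0.01,-0.2,0.5,0,0,0],[-0.1,-0.1,1,0,0,0],[-0.3,0.3,1,0,0,0],[-0.6,0.6,1,0,0,0],[-0.6,0.6,1,0,0,0]],
])

```text
time_s: 19.2
eef_pos: [601.6, -85.8, 280.0]
ee_rot: [-0.011, 0.039, 0.999, -0.002]
force: [1.1, -0.8, 0.4]
grip_width: 0.002
```

Call:
drive_tool([
  [[-0.3,0.1,0.3,0,0,0],[-0.6,0.2,0.6,0,0,0],[-0.6,0.2,0.6,0,0,0],[-0.6,0.2,0.6,0,0,0]],
])

```text
time_s: 19.7
eef_pos: [542.2, -66.5, 339.7]
ee_rot: [-0.011, 0.04, 0.999, -0.002]
force: [0.2, -0.7, 0.7]
grip_width: -0.002
```

```bash
python3 - <<'E'
from h import *
print(ctrl.sense()["eef_pos"])
c,im=shot("wrist","w9"); np.save("w9.npy",c["extrinsics"])
p=proj(c,[(673.5,-72.6,16)])[0]; print(p)
u,v=p.astype(int); u=max(u,130);
cv2.imwrite("pics/w9z.png",cv2.resize(im[max(v-90,0):v+90,u-130:u+130],None,fx=3,fy=3,interpolation=cv2.INTER_CUBIC)); print(u-130,max(v-90,0))
E
```

```text
[542.23130618 -66.50899674 339.66376515]
[325.7039006  326.83307015]
195 236
```

View pics/w9z.png

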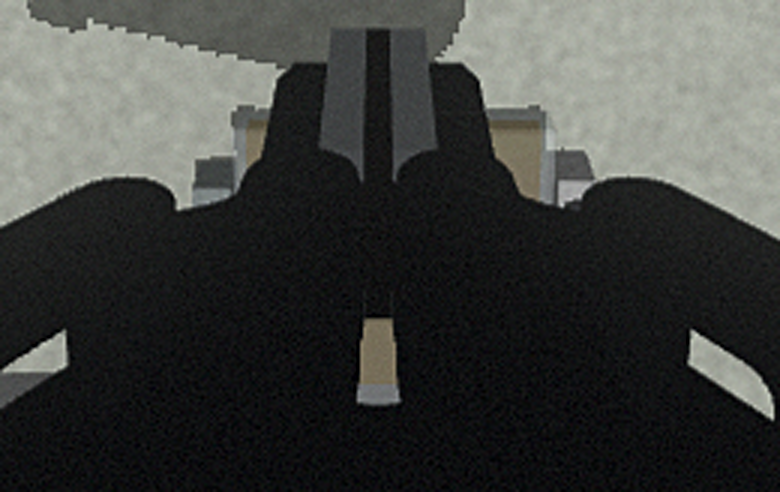

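The fingers hide the dish from here, so I'll move the camera over it.

Call:
drive_tool([
  [[0.4,0,0.2,0,0,0],[0.8,0,0.3,0,0,0],[1,0,0.3,0,0,0],[1,0,0.3,0,0,0]],
])

```text
time_s: 20.25
eef_pos: [643.4, -66.9, 367.0]
ee_rot: [-0.012, 0.04, 0.999, -0.002]
force: [0.4, 0.9, 0.4]
grip_width: -0.001
```

Call:
drive_tool([
  [[0.3,0,0,0,0,0],[0.4,0,0,0,0,0],[0.4,0,0,0,0,0]],
])

```text
time_s: 20.62
eef_pos: [683.3, -67.2, 365.9]
ee_rot: [-0.013, 0.04, 0.999, -0.001]
force: [-0.1, 0.2, -0.5]
grip_width: -0.001
```

```bash
python3 - <<'E'
from h import *
print(ctrl.sense()["eef_pos"])
c,im=shot("wrist","w10"); np.save("w10.npy",c["extrinsics"])
cv2.imwrite("pics/w10z.png",cv2.resize(im[60:260,180:440],None,fx=3,fy=3,interpolation=cv2.INTER_CUBIC))
E
```

```text
[683.34234429 -67.16227313 365.89796055]
```

View pics/w10z.png

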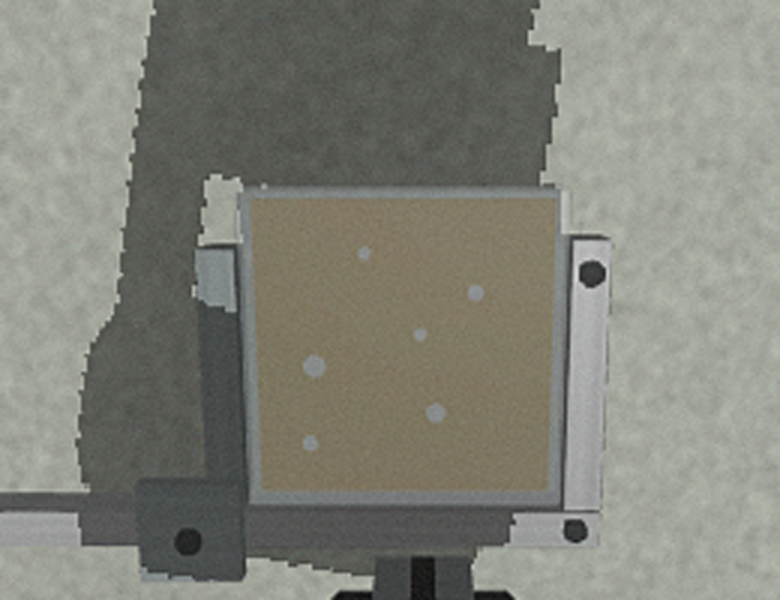

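```bash
python3 - <<'E'
from h import *
c=viewer.calibration("wrist"); c["extrinsics"]=np.load("w10.npy")
y=-.08; M=np.array([[np.cos(y),np.sin(y)],[-np.sin(y),np.cos(y)]]); H=np.array([673.5,-72.6])
f=lambda p:(180+p[0]/3,60+p[1]/3)
for nm,pp,z in [("dish corners",[(240,187),(561,187),(565,507),(250,507)],16),("jaw face",[(235,250),(245,480)],20),("side inner",[(573,240),(565,510)],20),("back inner",[(300,508),(500,511)],20)]:
    P=ray(c,[f(p) for p in pp],z)[:,:2]; Q=(P-H)@M.T-50; print(nm,Q.round(1).tolist(),Q.mean(0).round(1))
im=cv2.imread("pics/w10.png"); b=cv2.GaussianBlur(im,(3,3),0).astype(int)
m=np.zeros(im.shape[:2],bool); R=(slice(110,235),slice(255,372)); m[R]=(b[:,:,2]-b[:,:,0]>13)[R]
k,a=quad(m)
for z in (3,14):
    r=cv2.minAreaRect(ray(c,k[:,0],z)[:,:2].astype(np.float32)); print(z,r,(M@(np.array(r[0])-H)-50).round(1), "clamp axis -4.58deg")
E
```

```text
dish corners [[-100.0, -97.8], [-100.1, -3.0], [-0.4, 1.6], [-0.2, -98.9]] [-50.2 -49.5]
jaw face [[-81.9, -99.4], [-10.5, -99.4]] [-46.2 -99.4]
side inner [[-85.0, 0.5], [-0.8, 1.1]] [-42.9   0.8]
back inner [[-1.3, -82.4], [-0.4, -19.4]] [ -0.8 -50.9]
3 ((674.397216796875, -72.94554901123047), (94.44303131103516, 94.289306640625), 85.4722671508789) [-49.1 -50.3] clamp axis -4.58deg
14 ((672.3222045898438, -72.54014587402344), (91.33689880371094, 91.18817901611328), 85.47227478027344) [-51.2 -50. ] clamp axis -4.58deg
```

All checks agree. The dish is at (-50,-50), its yaw is within 0.1° of the clamp, the jaw face is at y ≈ -99.4 to -100, and the hand is about 190 mm up. Handing in.

```bash
python3 - <<'E'
from rig import ctrl
print(ctrl.sense()["time_s"]); print(ctrl.finish_job())
E
```

```text
20.675
the job is handed in; nothing more can be done
None
```

The dish is home and trapped, and I handed the job in at 20.7 s; the system gives no verdict. I nudged it sideways past the side fence, pushed it to the back fence with two fingers until the force reached about 14 N, then slid the jaw up behind it until about 10 N.

My last wrist picture gave these numbers in clamp axes:

| Check | Measured | Needed |
|---|---|---|
| Dish centre | about (-50, -50) mm, ±1.2 mm depending on the feature used | -53.5 to -46 mm on both axes |
| Dish angle to clamp | about 0.1° | under 0.04 rad (2.3°) |
| Jaw joint | about 0.065 (face at y = -99.4 mm) | above 0.0615 |

- **Disagreement:** one hand-picked corner on the dish's near-left top edge read about 3 mm off the side fence. The other corners and the outline of the agar show the dish square and flush.
- **Bystanders:** the hand stayed well away from the stack, bottle and pen. I did not measure their positions again at the end.
- **Hand:** it finished clear, with the fingertips about 190 mm above the bench.

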